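# Clamp the jar of screws and unscrew its tight lid

## Task

The green lid of the screw jar is stuck tight and the jar only spins along with it: swing the red-handled cam lever of the clamping board clockwise as far as it goes, so that the jar is held fast in the V. Then unscrew the lid anticlockwise just until its threads let go, lift it straight off, and finish still holding it level about 2 cm above the open mouth; the jar stays clamped and upright on the board, and the things around are left alone.

Things in the scene. Friction and masses are not known exactly. Their poses are not given: they have to be found in the camera images.
- clamp_board: Plywood board 170 x 100 x 12 mm, screwed down; place and yaw vary. Origin on the bench under the jar's seat, z up. Its +x points from the cam to a wooden V jaw (60 mm high, rubber-faced, open towards -x, gives 5 mm in +x against a spring of 10 N/mm); the cam pivot is 51 mm from the origin towards -x. The jar stands loose on the board at the origin, underside 12 mm above the bench.
- cam_lever (a joint): Turn of the cam lever, rad: 0 open, growing clockwise seen from above, hard stop at 1.6 fully closed; starts at 0 to 0.35. From about 0.7 the cam presses the jar into the V, about 40 N at the stop, some 5 N at the handle; it stays where left. At value q the lever points from the pivot at (190 deg - q) from the board's +x, anticlockwise: near -x open, +y closed.
- lever_grip (a point): Point on the axis of the lever's upright red handle post (round, 16 mm thick, free from 45 to 92 mm above the bench), 75 mm above the bench, 85 mm from the pivot axis. Under the post runs the flat steel lever bar, 15 mm wide, top at 45 mm.
- lever_pivot (a point): Point on the vertical axis about which the cam lever turns, 45 mm above the bench.
- screw_jar: Loose clear glass jar of brass screws, body 58 mm thick, 100 mm high, about 0.55 kg. Origin at the centre of its underside, z up; its turn about z varies. Sloping shoulder from 66 to 84 mm height, then a neck 40 mm thick with two interrupted threads. Until clamped it spins along with the lid; clamping moves it about 4 mm towards the V.
- jar_mouth (a point): Centre of the jar's mouth, at the level of its rim, 100 mm above its underside.
- jar_lid: Green twist-off lid, 58 mm wide, 20 mm high. Origin at the centre of its lower edge, z up; closed, that edge is 95 mm above the bench. Takes about 0.4 N m to turn. Turned anticlockwise (from above) it comes free after 1.6 to 1.8 rad, climbing 2 mm, then a springy seal lifts it 1 mm more. At 1.85 to 2.3 rad it lifts off; further on it meets the next thread. It stays where left between grasps.
- bit_box: Bystander: orange and black driver bit box, 74 x 110 x 31 mm, loose on the bench left of the vise, origin at its underside.
- offcut: Bystander: pine offcut, 62 x 160 x 38 mm, loose left behind the vise, origin at its underside.

How it is judged:
On the way, in this order (a step that is already met when the one before it is completed fails the run):
1. the cam lever is swung closed (past 1.25 of its 1.6 rad) with the lid still screwed on (value of joint cam_lever above 1.25 rad and z of jar_lid in the frame of screw_jar below 0.0875 m and angle between the x axis of jar_lid and the x axis of screw_jar, either way round above 0.7 rad), for 0.2 s.
2. with the jar clamped, the lid is turned until its lugs are out of the threads, before it is lifted off the neck (value of joint cam_lever above 1.25 rad and z of jar_lid in the frame of screw_jar below 0.1 m and angle between the x axis of jar_lid and the x axis of screw_jar, either way round below 0.45 rad), for 0.05 s.
At the end, for the whole second after the job is handed in: The gripper holds the lid still and level (within 0.2 rad), its lower edge 5 to 45 mm above the jar's rim and within 15 mm of straight above the mouth, not touching the jar; the cam lever is still closed (past 1.25 rad) and the jar stands upright in the V on the board, not lifted by more than 5 mm (z of jar_lid in the frame of screw_jar between 0.105 and 0.145 m and horizontal distance between jar_lid and jar_mouth below 0.015 m and angle between jar_lid's own z axis and vertical below 0.2 rad and contact force between the fingers and jar_lid above 1 N and contact force between screw_jar and jar_lid below 0.2 N and linear speed of jar_lid below 0.03 m/s and value of joint cam_lever above 1.25 rad and horizontal distance between screw_jar and clamp_board below 0.012 m and z of screw_jar in the frame of clamp_board below 0.017 m and angle between screw_jar's own z axis and vertical below 0.08 rad); the arm keeps its last pose, push and grip.
It fails at once if the jar is pulled up out of the clamp by more than 10 mm or tipped (z of screw_jar in the frame of clamp_board above 0.022 m or angle between screw_jar's own z axis and vertical above 0.2 rad).
It fails at once if the bit box or the offcut is shoved by more than 30 mm (distance of any of bit_box, offcut from where it was at the start of the episode above 0.03 m).
It also fails if it takes over 58 s, if anything falls off the work surface, if the arm or the gripper's body presses on something with over 40 N, if the wrist force passes 120 N, or if a joint passes its speed limit or range.

## Robot

A 6-joint arm with a two-finger parallel gripper is mounted at the origin on a cart in front of the work surface, level with it; the furniture and walls round the work are solid. World frame = base frame: x ahead of the robot, y to its left, z up, the work surface at z = 0. Lengths are in m, angles in rad, forces in N, time in s.
With the tool pointing down it reaches from about 0.3 to 0.875 m from the base axis. Payload 6.4 kg.
Tool frame: the origin (TCP) lies midway between the tips of the shut fingers; the grasp point (between the pads) lies behind it (env.tcp_to_grasp is the z of the grasp point in the tool frame, in m); z points along the fingers, y is the line along which they close (so a half turn about z gives the same grasp; the last joint's range is limited). The gripper opens to 85 mm and grips with 20 to 120 N. Pads are 22 mm wide; open, the fingers measure 114 mm over their backs; the gripper's body (76 mm by 85 mm) begins 54 mm behind the grasp point. The pads swing forward as they close: fully open they stand 13 mm farther back than shut.
Start: joints at [-1.536, 0.181, 1.607, -0, 1.354, -0.206], TCP at [0.137, -0.558, 0.231] pointing down, gripper open.
Joint ranges: [-2.99, 2.99], [-0.89, 2.07], [0.3, 2.58], [-1.14, 4.28], [0, 2.63], [-3.12, 3.12]. Speed limits (rad/s): [2.57, 2.57, 3.01, 3.14, 3.14, 3.14].

## Interface

Orientations are given as a unit quaternion [x, y, z, w].
In Python, from bench import env gives the robot as it stands.
- The arm moves only by the tool drive_effector, called after ">>>" as name(argument=value, ...) on one line, values as JSON. Schema: {"type":"object","properties":{"moves":{"type":"array","items":{"type":"array","prefixItems":[{"type":"array","items":{"type":"number"},"minItems":3,"maxItems":3},{"type":"array","items":{"type":"number"},"minItems":3,"maxItems":3}],"minItems":2,"maxItems":2},"minItems":1,"maxItems":10},"aperture":{"type":"number"},"only":{"type":"string"},"quiet":{"type":"boolean"},"lines":{"type":"string"}},"required":["moves"],"additionalProperties":false}. moves is a list of rows, 1 to 10 of them, each written [[dx, dy, dz], [rx, ry, rz]]: dx, dy, dz in shares of the most that a row can go, 1 being 62.5 mm, then a rotation vector rx, ry, rz in units of 0.25 rad; each row shifts and turns the commanded pose from where the row before left it, along the tool's axes as they then stand; what a row does not reach is not made up. A row lasts 1/8 s, in which the tool goes at most 0.0625 m and 0.188 rad, less where a joint would pass 70% of its speed; a pose out of reach is approached as far as the arm can. aperture is the finger opening in m, set as the call begins (left out keeps the last). The fingers move at their own pace and stop on an object; the grip force is fixed at half the most. Time passes only in rows, so rows that do not move let the fingers close. The tool returns the time, the measured TCP pose, the force, the opening and the grip force at its end. only (a regular expression) keeps the lines of the reply that match it, lines (a string "A,B") keeps lines A to B, and quiet returns only ok. Input that does not fit is refused with a message, and nothing moves.
- env.state(): the state, without advancing time (a new reading comes with each control period).
- env.snapshot(name): name is "scene" or "top" or "wrist"; returns a dict with "frame" (480x640x3 uint8, red, green, blue), "K" (3x3 intrinsics, pixels), "R" (3x3) and "t" (3): a world point X has camera coordinates R X + t; the wrist camera has in their place "hand_eye" (4x4, takes a point from camera to tool coordinates, whose origin is the TCP and whose axes are the flange's). Camera axes: x right, y down, z forward; pixel columns grow to the right and rows downward; lengths in m; the calibration is good to about 2 mm. A picture is of the moment at which its call begins: read the wrist's pose just before it. There is no depth.
- env.job_done(): hands the job in; it is judged then, once.
The state is a dict: "t": time; "joint_positions": joint angles; "qvel": joint speeds; "joint_efforts": joint torques, N m; "tool_pos": TCP position; "tcp_rot": TCP orientation; "wrist_force": force on the tool from outside, world axes, zero at the start; "moment": the same for the moment, N m; "gripper_width": finger opening in m; "grip_force": force on a finger pad.
Only numpy, scipy, OpenCV 4.12 (cv2) and the standard library are available. Lean on these libraries where they do the work, as an engineer would, in place of code of your own. Each camera call takes 0.05 s, during which the arm holds its last target. There are 200 camera calls.

## Working session

There is one attempt and no reset: what is moved stays moved. The work goes in short steps, Python scripts to look and compute and a tool call to move; the robot and the scene stay as the last step left them, time stands still between calls to the robot, and variables do not carry over. Pictures are saved under pics/ and viewed, at most 10 in all, crops included, and the job is handed in when it is done.

```bash
ls; mkdir -p pics
```

Run:
```python
from bench import env
import cv2,json
s=env.state();print(s['t'],s['tool_pos'],s['tcp_rot'],s['gripper_width'],env.tcp_to_grasp)
for n in('top','scene'):
    d=env.snapshot(n);cv2.imwrite(f'pics/{n}0.png',d['frame'][:,:,::-1]);print(n,d['K'],d['R'],d['t'])
```

```text
bench.py
pics
0.0 [ 0.1371142  -0.55783685  0.23036525] [ 9.92763100e-01  1.20085932e-01  5.99827879e-05 -8.90715771e-04] 0.08534684408246186 -0.0187
top [[492.14063927   0.         317.82714887]
 [  0.         492.14063927 241.02871777]
 [  0.           0.           1.        ]] [[ 0.00285198 -0.99937202  0.03531889]
 [-0.99691073 -0.00561365 -0.07834211]
 [ 0.07849118 -0.03498635 -0.9963007 ]] [-0.14780665  0.53767114  1.06254606]
scene [[463.11971456   0.         310.93082587]
 [  0.         463.11971456 245.34035692]
 [  0.           0.           1.        ]] [[-0.83830711 -0.54504887 -0.01276399]
 [-0.4110592   0.64725859 -0.64193975]
 [ 0.35815014 -0.53289591 -0.76664883]] [0.36652969 0.38295798 0.68506502]
```

View pics/top0.png

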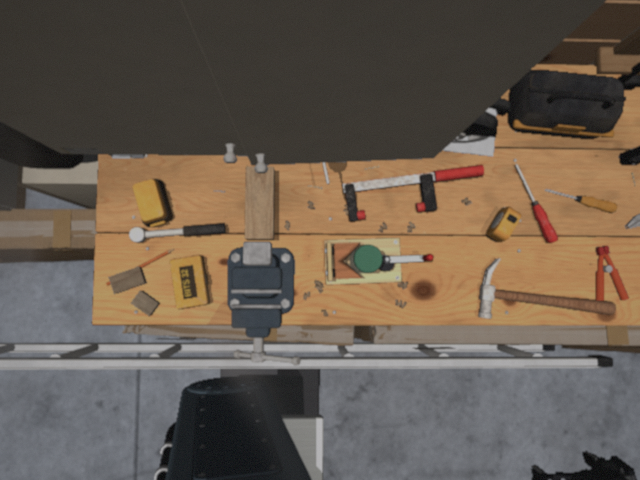

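View pics/scene0.png

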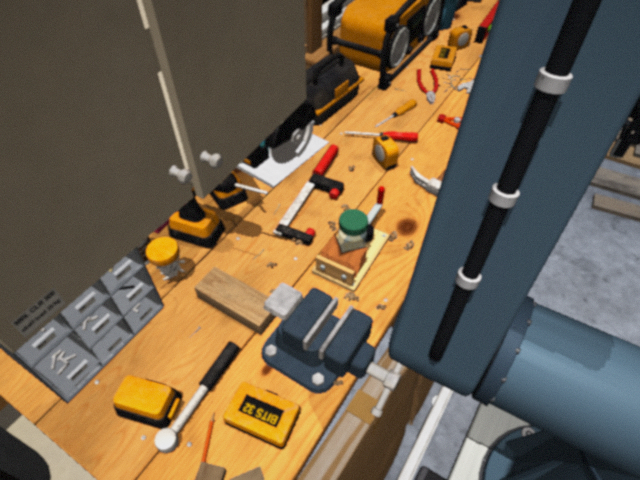

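The top view shows the lid at about (368,259), the red handle at (429,258), and the board running left/right with its V on the left (+y). I'll measure these by segmentation and take a crop.

Create h.py:
```python
import numpy as np,cv2
from scipy.spatial.transform import Rotation as Ro
from bench import env
def ray(d,uv,z):
    R,t,K=np.array(d['R']),np.array(d['t']),np.array(d['K'])
    c=-R.T@t; v=R.T@np.linalg.inv(K)@[uv[0],uv[1],1]; return c+v*(z-c[2])/v[2]
def blob(d,col,roi):
    h=cv2.cvtColor(d['frame'],cv2.COLOR_RGB2HSV);H,S,V=cv2.split(h)
    m={'g':(H>60)&(H<95)&(S>100)&(V>40),'r':((H<6)|(H>174))&(S>170)&(V>70)}[col]
    k=np.zeros_like(m);x0,y0,x1,y1=roi;k[y0:y1,x0:x1]=1;m&=k
    n,l,st,c=cv2.connectedComponentsWithStats(m.astype(np.uint8));i=1+np.argmax(st[1:,4]);return c[i],st[i]
def wrist():
    s=env.state();d=env.snapshot('wrist');T=np.eye(4);T[:3,:3]=Ro.from_quat(s['tcp_rot']).as_matrix();T[:3,3]=s['tool_pos']
    C=np.linalg.inv(T@np.array(d['hand_eye']));d['R']=C[:3,:3];d['t']=C[:3,3];return d
```

Run:
```python
from h import *
d=env.snapshot('top');print('cam',-d['R'].T@d['t'])
c,st=blob(d,'g',(340,230,400,290));print('lid',c,st,ray(d,c,.113))
c,st=blob(d,'r',(405,240,450,275));print('handle',c,st,ray(d,c,.088))
cv2.imwrite('pics/topc.png',cv2.resize(d['frame'][225:295,310:450,::-1],None,fx=5,fy=5,interpolation=2))
d=env.snapshot('scene');print('cam',-d['R'].T@d['t'])
c,st=blob(d,'g',(320,195,390,250));print('lid',c,st,ray(d,c,.108))
c,st=blob(d,'r',(365,180,395,215));print('handle',c,st,ray(d,c,.075))
```

```text
cam [ 0.45303117 -0.10752093  1.10595805]Traceback (most recent call last):
  File "<stdin>", line 3, in <module>
  File "h.py", line 11, in blob
    n,l,st,c=cv2.connectedComponentsWithStats(m.astype(np.uint8));i=1+np.argmax(st[1:,4]);return c[i],st[i]
                                                                      ~~~~~~~~~^^^^^^^^^^
    return _wrapfunc(a, 'argmax', axis=axis, out=out, **kwds)
    return bound(*args, **kwds)
ValueError: attempt to get argmax of an empty sequence
```

Run:
```python
from h import *
d=env.snapshot('top')
h=cv2.cvtColor(d['frame'],cv2.COLOR_RGB2HSV);print(h[259,368],h[259,355],h[258,429])
cv2.imwrite('pics/topc.png',cv2.resize(d['frame'][225:295,310:450,::-1],None,fx=5,fy=5,interpolation=2))
```

```bash
sed -i 's/(V>40)/(V>25)/; s/(H>60)&(H<95)&(S>100)/(H>55)\&(H<100)\&(S>70)/' h.py
```

Run:
```python
from h import *
d=env.snapshot('top')
c,st=blob(d,'g',(340,230,400,290));print('lid',c,st,ray(d,c,.113))
c,st=blob(d,'r',(405,240,450,275));print('handle',c,st,ray(d,c,.088))
d=env.snapshot('scene');print('cam',-d['R'].T@d['t'])
c,st=blob(d,'g',(320,195,390,250));print('lid',c,st,ray(d,c,.108))
c,st=blob(d,'r',(365,180,395,215));print('handle',c,st,ray(d,c,.075))
```

```text
[ 73  87 105] [75 89 95] [  1 183 155]
lid [367.68493151 258.48972603] [354 246  29  26 584] [ 0.49633024 -0.24360216  0.113     ]
handle [428.84848485 257.15151515] [426 255   7   6  33] [ 0.50077548 -0.37525479  0.088     ]
cam [0.21932672 0.31697209 0.77571864]
lid [353.3402418  222.04317789] [340 210  28  25 579] [ 0.49354218 -0.24166666  0.108     ]
handle [380.34848485 194.27272727] [378 187   6  16  66] [ 0.49832038 -0.37188702  0.075     ]
```

View pics/topc.png

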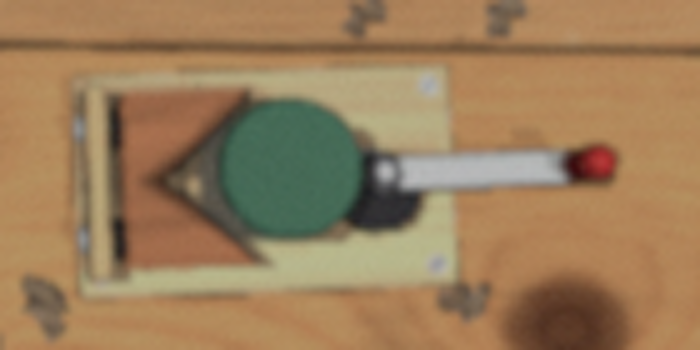

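Run:
```python
from h import *
d=env.snapshot('top')
P=[ray(d,(310+u/5-.4,225+v/5-.4),.012)[:2] for u,v in((75,75),(447,67),(457,285),(83,297))]
print(P,'c',np.mean(P,0));b=P[0]-P[1]+P[3]-P[2];print('yaw',np.degrees(np.arctan2(b[1],b[0])),np.linalg.norm(b)/2)
b/=np.linalg.norm(b)
piv=ray(d,(310+386/5-.4,225+172/5-.4),.052)[:2];h=ray(d,(428.85,257.15),.088)[:2];lid=np.array([.4955,-.243])
print(piv,'lid-piv',lid-piv,np.linalg.norm(lid-piv),'h-piv',np.linalg.norm(h-piv))
p2=lid-.051*b;print('piv from lid',p2)
for p in(piv,p2):
  l=h-p;a=np.arctan2(l[1],l[0])-np.arctan2(b[1],b[0]);print('q',np.radians(190)-a%(2*np.pi),np.linalg.norm(l))
s=env.state();R=Ro.from_quat(s['tcp_rot']).as_matrix();print(R,s['tool_pos'],s['t'])
```

```text
[array([ 0.54250101, -0.16105857]), array([ 0.54706442, -0.32828822]), array([ 0.44950767, -0.33178586]), array([ 0.44374998, -0.16478523])] c [ 0.49570577 -0.24647947]
yaw 91.76874306058123 0.1671948015891528
[ 0.49807154 -0.29330456] lid-piv [-0.00257154  0.05030456] 0.05037024893280508 h-piv 0.0819981643573061
piv from lid [ 0.49707414 -0.2939757 ]
q 0.17238297840487293 0.0819981643573061
q 0.15985887757846173 0.08136670294595615
[[ 9.71140613e-01  2.38507672e-01 -1.90811481e-05]
 [ 2.38507662e-01 -9.71140544e-01  3.73929151e-04]
 [ 7.06544947e-05 -3.67688785e-04 -9.99999930e-01]] [ 0.13714793 -0.558299    0.23109092] 0.35
```
Pivot ≈ (0.497,-0.294); board yaw 91.8°. Lever at q=0.165: direction angle = 91.8+190-9.5=272.3°. Handle at z .075: ~ (0.5004,-0.379)? measured (.5008,-.3753) at 0.088 (top top: height 92 so a bit off; blob sees side). Scene: (.498,-.372). Note pivot estimates ±3mm. Handle about (0.5,-0.377).

Units first: shifts go in shares of 62.5 mm and turns go in units of 0.25 rad. So 0.05 m is 0.8, 0.046 m is 0.736, -0.17 rad is -0.68.

>>> drive_effector(moves=[[[0.8,-0.1808,0],[0,0,0]],[[0.8,-0.1808,0],[0,0,0]],[[0.8,-0.1808,0],[0,0,0]],[[0.8,-0.1808,0],[0,0,0]],[[0.8,-0.1808,0],[0,0,0]],[[0.8,-0.1808,0],[0,0,0]],[[0.8,-0.1808,0],[0,0,0]],[[0.736,-0.176,0],[0,0,0]],[[0,0,0],[0,0,-0.68]],[[0,0,0],[0,0,-0.68]]], aperture=0.045)

```text
t: 1.6
tool_pos: [0.5009, -0.3757, 0.231]
tcp_rot: [0.957, 0.29, -0.0, -0.0]
wrist_force: [-0.8, -0.4, -0.6]
gripper_width: 0.045
grip_force: 0.0
```

>>> drive_effector(moves=[[[0,0,0],[0,0,-0.68]],[[0,0,0],[0,0,-0.68]],[[0,0,0],[0,0,-0.68]],[[0,0,0],[0,0,-0.68]],[[0,0,0],[0,0,-0.68]],[[0,0,0],[0,0,-0.68]],[[0,0,0],[0,0,0]],[[0,0,0],[0,0,0]]])

```text
t: 2.6
tool_pos: [0.5002, -0.3765, 0.2312]
tcp_rot: [0.698, 0.716, 0.0, -0.0]
wrist_force: [0.1, -0.7, 0.1]
gripper_width: 0.0449
grip_force: 0.0
```

Run:
```python
from h import *
d=wrist();cv2.imwrite('pics/w0.png',d['frame'][:,:,::-1])
s=env.state();print(s['tool_pos'],Ro.from_quat(s['tcp_rot']).as_matrix(),s['joint_positions'])
R,t,K=d['R'],d['t'],d['K']
for X in([.5,-.377,.092],[.496,-.243,.115]):
  p=K@(R@X+t);print(p[:2]/p[2])
```

```text
[ 0.5002239  -0.37648795  0.23126708] [[-2.73568025e-02  9.99625732e-01 -3.61909126e-05]
 [ 9.99625732e-01  2.73568032e-02  2.06402617e-05]
 [ 2.16226043e-05 -3.56127159e-05 -9.99999999e-01]] [-8.34466450e-01  2.92684825e-01  1.47152444e+00 -1.31998125e-05
  1.37742298e+00 -8.61824130e-01]
[318.96073282 227.275946  ]
[ 3.17791355e+02 -1.14429712e-04]
```

View pics/w0.png

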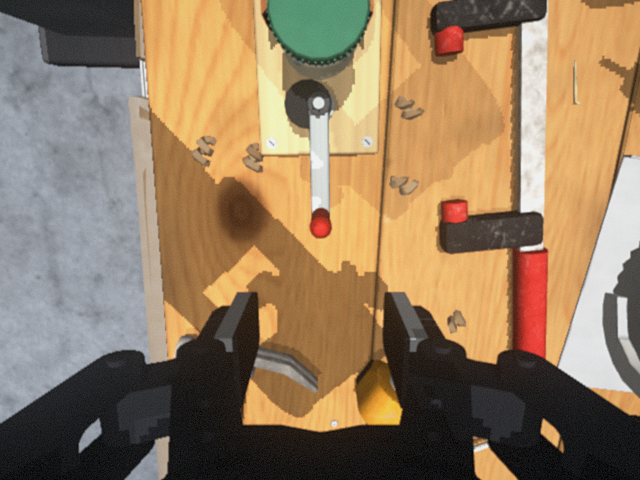

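The wrist view shows the red post at (320,224) and pivot bolt at (319,102), agreeing with my estimate; the lid is partly in view at top.

Run:
```python
from h import *
d=wrist()
print(ray(d,(320,224),.09),ray(d,(318.5,102),.052))
# board corners lower edge for yaw
a=ray(d,(264,154),.012);b=ray(d,(377,155),.012);print(a,b,np.degrees(np.arctan2((b-a)[1],(b-a)[0])))
```

```text
[ 0.50069293 -0.37515033  0.09      ] [ 0.4973426 -0.2929231  0.052    ]
[ 0.45225325 -0.33358137  0.012     ] [ 0.54753892 -0.33180511  0.012     ] 1.067951080001051
```

>>> drive_effector(moves=[[[0,0,0.928],[0,0,0]],[[0,0,0.928],[0,0,0]],[[0,0,0.928],[0,0,0]],[[0,0,0],[0,0,0]],[[0,0,0],[0,0,0]]], aperture=0.045)

```text
t: 3.32
tool_pos: [0.5013, -0.3776, 0.0595]
tcp_rot: [0.697, 0.717, -0.0, 0.001]
wrist_force: [0.2, -0.0, 0.5]
gripper_width: 0.0456
grip_force: 0.0
```

>>> drive_effector(moves=[[[0,0,0],[0,0,0]],[[0,0,0],[0,0,0]],[[0,0,0],[0,0,0]]], aperture=0.024)

```text
t: 3.7
tool_pos: [0.5008, -0.377, 0.0587]
tcp_rot: [0.696, 0.718, -0.0, 0.001]
wrist_force: [-0.3, 0.1, -0.2]
gripper_width: 0.0238
grip_force: 0.0
```

>>> drive_effector(moves=[[[0.0096,-0.1632,0],[0,0,0.48]],[[0.0096,-0.1632,0],[0,0,0.48]],[[0.0096,-0.1632,0],[0,0,0.48]],[[0.0096,-0.1632,0],[0,0,0.48]],[[0.0096,-0.1632,0],[0,0,0.48]],[[0,0,0],[0,0,0]]])

```text
t: 4.45
tool_pos: [0.4516, -0.3633, 0.0578]
tcp_rot: [0.877, 0.48, 0.0, 0.0]
wrist_force: [0.6, -0.7, -0.2]
gripper_width: 0.0238
grip_force: 0.0
```

>>> drive_effector(moves=[[[0.0096,-0.1632,0],[0,0,0.48]],[[0.0096,-0.1632,0],[0,0,0.48]],[[0.0096,-0.1632,0],[0,0,0.48]],[[0.0096,-0.1632,0],[0,0,0.48]],[[0.0096,-0.1632,0],[0,0,0.48]],[[0,0,0],[0,0,0]]])

```text
t: 5.2
tool_pos: [0.4194, -0.3246, 0.0576]
tcp_rot: [0.98, 0.201, 0.0, 0.0]
wrist_force: [0.1, 0.3, 0.2]
gripper_width: 0.0241
grip_force: 0.0
```

Run:
```python
from h import *
d=wrist();c,st=blob(d,'r',(150,100,500,480));print(c,st)
s=env.state();print(s['tool_pos'],Ro.from_quat(s['tcp_rot']).as_matrix()[:2,:2],s['wrist_force'])
v=np.array(s['tool_pos'])[:2]-[.497,-.2925];print(np.linalg.norm(v),np.degrees(np.arctan2(v[1],v[0]))%360)
```

```text
[333.58152554 345.67879636] [ 309  296   50   87 2858]
[ 0.4193805  -0.32464651  0.05754394] [[ 0.91909767  0.39402979]
 [ 0.39402978 -0.91909765]] [-0.19174538 -0.37262453  0.16189846]
0.0840130036857427 202.49713897755404
```

>>> drive_effector(moves=[[[0.0096,-0.1632,0],[0,0,0.48]],[[0.0096,-0.1632,0],[0,0,0.48]],[[0,-0.048,0],[0,0,0]],[[0,0,0],[0,0,0]]])

```text
t: 5.75
tool_pos: [0.4139, -0.3046, 0.0578]
tcp_rot: [0.997, 0.083, 0.001, 0.002]
wrist_force: [1.8, -9.0, -5.3]
gripper_width: 0.0239
grip_force: 4.4
```

>>> drive_effector(moves=[[[0,-0.048,0],[0,0,0]],[[0,0,0],[0,0,0]]])

```text
t: 6.0
tool_pos: [0.414, -0.3043, 0.0581]
tcp_rot: [0.997, 0.083, 0.001, 0.005]
wrist_force: [1.9, -18.0, -12.1]
gripper_width: 0.024
grip_force: 9.4
```

To row units: 0.008 m is 0.128.

>>> drive_effector(moves=[[[0,0.128,0],[0,0,0]],[[0,0,0],[0,0,0]]])

```text
t: 6.25
tool_pos: [0.4138, -0.3072, 0.0572]
tcp_rot: [0.997, 0.081, -0.0, -0.0]
wrist_force: [0.4, -0.6, -0.1]
gripper_width: 0.024
grip_force: 0.0
```

>>> drive_effector(moves=[[[0,0,-0.8],[0,0,0]],[[0,0,-0.8],[0,0,0]],[[0,0,-0.8],[0,0,0]],[[0.736,-0.4,0],[0,0,0]],[[0.736,-0.4,0],[0,0,0]],[[0,0,0],[0,0,0]],[[0,0,0],[0,0,0]]], aperture=0.085)

```text
t: 7.12
tool_pos: [0.4962, -0.2422, 0.2068]
tcp_rot: [0.997, 0.081, -0.001, -0.0]
wrist_force: [-0.6, -0.6, -0.5]
gripper_width: 0.0848
grip_force: 0.0
```

Run:
```python
from h import *
d=wrist();cv2.imwrite('pics/w1.png',d['frame'][:,:,::-1])
s=env.state();print(s['tool_pos'],Ro.from_quat(s['tcp_rot']).as_matrix())
t=env.snapshot('top');c,st=blob(t,'g',(340,230,400,290));print('lid top',c,st,ray(t,c,.113))
c,st=blob(d,'g',(100,50,540,400));print('lid wrist',c,st,ray(d,c,.115))
```

```text
[ 0.49593922 -0.24282031  0.20683776] [[ 9.86939779e-01  1.61084656e-01 -1.26720787e-03]
 [ 1.61085574e-01 -9.86940223e-01  6.58249435e-04]
 [-1.14462454e-03 -8.53781459e-04 -9.99998980e-01]]
lid top [363.95121951 269.01219512] [355 266  18   7  82] [ 0.47500527 -0.23590876  0.113     ]
lid wrist [320.23801542 242.96681193] [ 268  197   97   96 5966] [ 0.49850948 -0.24189594  0.115     ]
```

View pics/w1.png

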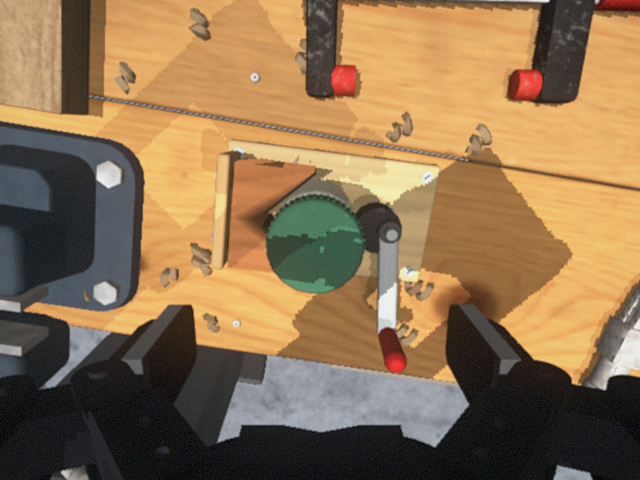

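The wrist view shows the lever closed (pointing toward the robot, handle at (394,350)) and the lid centred at (316,245), i.e. about (0.4967, -0.2397). Go down and grip.

>>> drive_effector(moves=[[[0.024,-0.048,0.8],[0,0,0]],[[0,0,0.8],[0,0,0]],[[0,0,0.368],[0,0,0]],[[0,0,0],[0,0,0]]])

```text
t: 7.72
tool_pos: [0.4955, -0.2394, 0.0822]
tcp_rot: [0.997, 0.08, -0.002, -0.002]
wrist_force: [0.2, -0.6, 0.6]
gripper_width: 0.085
grip_force: 0.0
```

>>> drive_effector(moves=[[[0,0,0],[0,0,0]],[[0,0,0],[0,0,0]],[[0,0,0],[0,0,0]],[[0,0,0],[0,0,0]]], aperture=0.04)

```text
t: 8.22
tool_pos: [0.4982, -0.2397, 0.0866]
tcp_rot: [0.997, 0.08, 0.001, 0.0]
wrist_force: [-2.7, 3.6, 7.2]
gripper_width: 0.0567
grip_force: 62.2
```

Run:
```python
from h import *
s=env.state();print(s['tool_pos'],s['tcp_rot'],s['wrist_force'],s['moment'],s['grip_force'])
t=env.snapshot('scene');cv2.imwrite('pics/s1.png',cv2.resize(t['frame'][120:320,240:480,::-1],None,fx=3,fy=3))
```

```text
[ 0.49820894 -0.23973483  0.08659464] [9.96761091e-01 8.04163140e-02 7.05974524e-04 2.11743732e-04] [-2.74169281  3.58008859  7.18569887] [0.86844741 0.47612694 0.04835717] 62.22366873960709
```

View pics/s1.png

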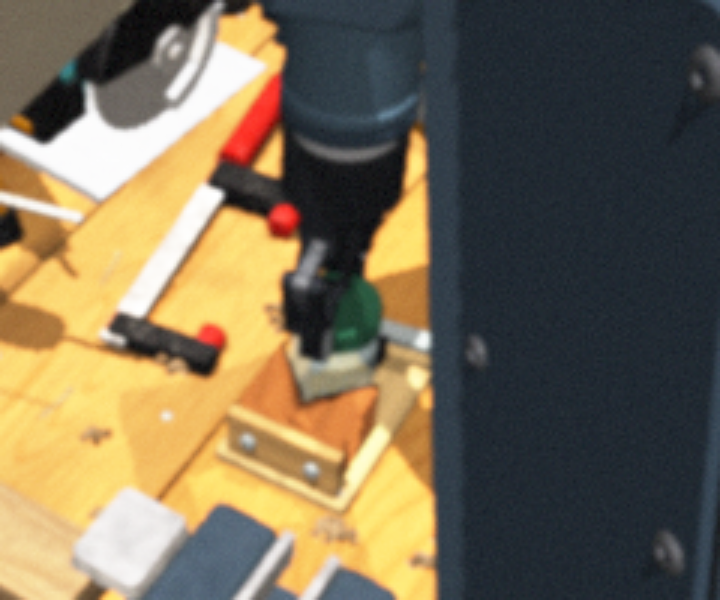

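The scene crop shows the fingers around the green lid at (355,315), jar in the V. Unscrewing now.

>>> drive_effector(moves=[[[0,0,-0.0032],[0,0,-0.6]],[[0,0,-0.0032],[0,0,-0.6]],[[0,0,-0.0032],[0,0,-0.6]],[[0,0,-0.0032],[0,0,-0.6]],[[0,0,0],[0,0,0]]])

```text
t: 8.9
tool_pos: [0.4982, -0.2382, 0.0873]
tcp_rot: [0.928, 0.372, 0.001, -0.001]
wrist_force: [-1.8, 8.0, 8.6]
gripper_width: 0.0568
grip_force: 63.5
```

Run:
```python
from h import *
s=env.state();print(s['joint_positions'],s['moment'],np.degrees(np.arctan2(*Ro.from_quat(s['tcp_rot']).as_matrix()[[1,0],1])))
```

```text
[-0.66232874  0.3053639   1.77393031  0.002606    1.06264473  0.14419578] [1.53994839 0.52042269 0.13754306] -46.283081317030444
```

>>> drive_effector(moves=[[[0,0,-0.0032],[0,0,-0.6]],[[0,0,-0.0032],[0,0,-0.6]],[[0,0,-0.0032],[0,0,-0.6]],[[0,0,-0.0032],[0,0,-0.6]],[[0,0,-0.0032],[0,0,-0.6]],[[0,0,-0.0032],[0,0,-0.6]],[[0,0,-0.0032],[0,0,-0.6]],[[0,0,-0.0032],[0,0,-0.6]],[[0,0,0],[0,0,0]]])

```text
t: 10.02
tool_pos: [0.4955, -0.2372, 0.0884]
tcp_rot: [0.556, 0.831, 0.0, -0.003]
wrist_force: [-12.5, 11.7, 15.3]
gripper_width: 0.0567
grip_force: 64.1
```

Run:
```python
from h import *
s=env.state();print(s['joint_positions'],s['moment'],np.degrees(np.arctan2(*Ro.from_quat(s['tcp_rot']).as_matrix()[[1,0],1])))
```

```text
[-6.62826789e-01  3.02129099e-01  1.77551068e+00  4.36354067e-04
  1.07063272e+00 -1.05545651e+00] [ 1.72164732  2.15695193 -0.11895025] 22.48447160900585
```

>>> drive_effector(moves=[[[0.032,-0.0128,-0.016],[0,0,-0.24]],[[0.032,-0.0128,-0.016],[0,0,-0.4]],[[0,0,0],[0,0,-0.4]],[[0,0,0],[0,0,0]],[[0,0,0],[0,0,0]]])

```text
t: 10.65
tool_pos: [0.4942, -0.2369, 0.0897]
tcp_rot: [0.445, 0.895, -0.0, -0.0]
wrist_force: [-5.4, 1.8, 4.5]
gripper_width: 0.0567
grip_force: 64.2
```

Run:
```python
from h import *
s=env.state();print(s['wrist_force'],s['moment'],np.degrees(np.arctan2(*Ro.from_quat(s['tcp_rot']).as_matrix()[[1,0],1])))
```

```text
[-5.40367445  1.76841168  4.51723294] [ 0.27353198  0.96474583 -0.05728844] 37.115343379170774
```

To row units: -0.002 m is -0.032.

>>> drive_effector(moves=[[[0,0,-0.032],[0,0,0]],[[0,0,-0.032],[0,0,0]],[[0,0,-0.032],[0,0,0]],[[0,0,-0.032],[0,0,0]],[[0,0,0],[0,0,0]]])

```text
t: 11.28
tool_pos: [0.4954, -0.237, 0.0974]
tcp_rot: [0.444, 0.896, 0.0, 0.001]
wrist_force: [-1.6, 1.8, 0.3]
gripper_width: 0.0567
grip_force: 64.3
```

Freed cleanly (no lifting force). Raise the rest.

To row units: -0.004 m is -0.064, -0.003 m is -0.048.

>>> drive_effector(moves=[[[0,0,-0.064],[0,0,0]],[[0,0,-0.064],[0,0,0]],[[0,0,-0.064],[0,0,0]],[[0,0,-0.064],[0,0,0]],[[0,0,-0.064],[0,0,0]],[[0,0,-0.064],[0,0,0]],[[0,0,-0.048],[0,0,0]],[[0,0,0],[0,0,0]],[[0,0,0],[0,0,0]],[[0,0,0],[0,0,0]]])

```text
t: 12.52
tool_pos: [0.4944, -0.2367, 0.1235]
tcp_rot: [0.444, 0.896, 0.0, -0.0]
wrist_force: [-0.3, 0.1, -0.9]
gripper_width: 0.0571
grip_force: 64.4
```

Run:
```python
from h import *
s=env.state();print(s['joint_positions'][5],s['wrist_force'],s['moment'])
t=env.snapshot('scene');cv2.imwrite('pics/s2.png',cv2.resize(t['frame'][150:300,280:460,::-1],None,fx=4,fy=4))
```

```text
-1.3130311013914815 [-0.33147745  0.07044943 -0.87262776] [ 0.01835033  0.04716536 -0.02716554]
```

View pics/s2.png

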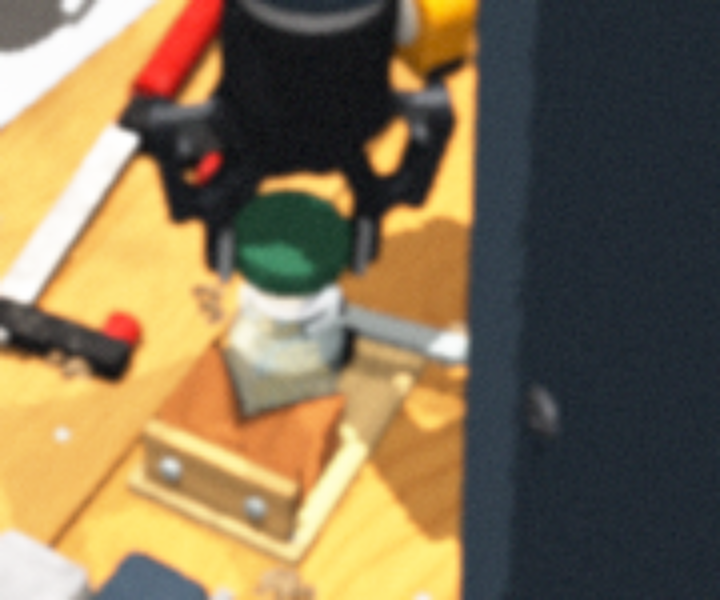

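The lid (293,240) hangs level in the fingers above the jar's open neck (290,300). The jar is still in the V, the lever is closed and there is no contact force.

```bash
python3 -c "
from bench import env
print(env.job_done())"
```

```text
the job is handed in; nothing more can be done
None
```

I closed the cam lever to its stop, unscrewed the lid about 2.06 rad, lifted it off and handed the job in with it held level about 2 cm above the clamped, upright jar; no verdict came back.

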